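Turn the centrifuge rotor to bring the empty bucket to the front for loading

TASK

The centrifuge is being loaded and its last tube is still waiting in the rack: push the rotor round with a fingertip on one of its arms, gently so that it never spins, until the empty bucket stands at the red mark on the front of the rim, then take the finger away. Push only on the rotor's forked arms, not on the buckets or tubes; leave the three tubes seated in their buckets, do not load the fourth, and leave the rack, its tube, the lid and the beaker where they are.

Things in the scene. Friction and masses are not known exactly. Their poses are not given: they have to be found in the camera images.
- centrifuge: White benchtop centrifuge with its lid off, fixed to the bench, 400 deep (its x) x 380 wide (its y) x 235 mm high. Origin on the bench under the rotor axis; own z up; its front with a blue control panel (its knobs reach 65 mm further out) faces its own -x, roughly towards the robot. In its top is a round open bowl of 159 mm inner radius, rim at 235 mm, bowl floor at 100 mm above the bench.
- axis (a point): Point on the vertical rotor axis, 200 mm above the bench, at mid-height of the arms. Round it: the rotor's hub, radius 27 mm, with a black nut up to 231 mm above the bench, and four equal aluminium forked arms 90 degrees apart, one pointing at each bucket, reaching 88 mm from the axis and lying 187 to 213 mm above the bench.
- front_mark (a point): Centre of the red radial mark, 32 x 14 mm, on the front of the bowl's rim, 181 mm from the rotor axis, 235 mm above the bench.
- empty_bucket (a point): Centre of the empty bucket between its pivots, 75 mm from the axis, 200 mm above the bench; turns with the rotor. Each arm, measured from the axis along it: a 22 mm wide spoke out to 42 mm, then from 42 to 88 mm a fork 64 mm wide over its flat outer sides (two prongs 8 mm thick, the bucket between them).
- bucket_empty: The empty steel bucket, like the others 38 mm outside diameter, 125 to 212 mm above the bench, hinged in its fork so that its foot can swing outwards. Origin at its pivots. Between neighbouring forks is a free space, open down to the bowl floor, where a fingertip fits and can push sideways on the flat outer side of a fork.
- bucket_2: Bucket a quarter turn anticlockwise (from above) from the empty one, holding tube_2. Origin at its pivots.
- bucket_3: Bucket opposite the empty one, holding tube_3. Origin at its pivots.
- bucket_4: Bucket a quarter turn clockwise (from above) from the empty one, holding tube_4. Origin at its pivots.
- rotor (a joint): Angle the rotor has turned since the start, rad, positive anticlockwise seen from above; no stops. It turns easily either way, with a drag of about 0.06 N m that keeps it where it is left; pushed slowly it stops with the finger, struck or flicked it coasts on.
- tube_2: White capped 50 ml sample tube, 29 mm diameter, 115 mm long, blue cap of 34 mm; stands loose in bucket_2, cap top 243 mm above the bench. Origin at the centre of its foot, axis z up.
- tube_3: Same tube in bucket_3.
- tube_4: Same tube in bucket_4.
- rack: Orange tube rack, loose, 100 (x) x 150 (y) x 60 mm high. Origin at the centre of its underside.
- tube_waiting: The fourth tube, same kind, standing in the rack; its top is 123 mm above the bench. Origin at the centre of its foot.
- lid: Round white lid of the centrifuge lying on the bench, 344 mm diameter, 40 mm high with a black knob up to 78 mm. Origin at the centre of its underside.
- beaker: Empty glass beaker, 68 mm diameter, 88 mm high. Origin at the centre of its underside.

How it is judged:
At the end, for the whole second after the job is handed in: The empty bucket stands at the front, its centre within 7.5 mm to either side of the line from the rotor axis to the red mark; the rotor is at rest; tubes 2 to 4 are seated upright in their buckets; rack, waiting tube, lid and beaker are within 20 mm of where they stood (x of empty_bucket in the frame of centrifuge below -0.05 m and y of empty_bucket in the frame of centrifuge between -0.0075 and 0.0075 m and velocity of joint rotor between -0.05 and 0.05 rad/s and distance between tube_2 and bucket_2 below 0.078 m and distance between tube_3 and bucket_3 below 0.078 m and distance between tube_4 and bucket_4 below 0.078 m and height (world z) of each of tube_2, tube_3, tube_4 below 0.136 m and angle between each of tube_2, tube_3, tube_4's own z axis and vertical below 0.2 rad and distance of each of tube_waiting, rack, lid, beaker from where it was at the start of the episode below 0.02 m); the robot touches nothing.
It fails at once if the rotor is spun (faster than 3.5 rad/s) (velocity of joint rotor above 3.5 rad/s or velocity of joint rotor below -3.5 rad/s).
It fails at once if a bucket is pushed with the gripper (over 2 N) (contact force between any of the fingers, the arm and bucket_empty above 2 N or contact force between any of the fingers, the arm and bucket_2 above 2 N or contact force between any of the fingers, the arm and bucket_3 above 2 N or contact force between any of the fingers, the arm and bucket_4 above 2 N).
It fails at once if a tube in the rotor is pushed or gripped (over 2 N) (contact force between any of the fingers, the arm and tube_2 above 2 N or contact force between any of the fingers, the arm and tube_3 above 2 N or contact force between any of the fingers, the arm and tube_4 above 2 N).
It fails at once if a tube is lifted out of its seat (more than 12 mm) (height (world z) of any of tube_2, tube_3, tube_4 above 0.14 m).
It fails at once if the rack, the waiting tube, the lid or the beaker is lifted or shifted by more than 20 mm (distance of any of tube_waiting, rack, lid, beaker from where it was at the start of the episode above 0.02 m).
It also fails if it takes over 58 s, if anything falls off the work surface, if the arm or the gripper's body presses on something with over 40 N, if the wrist force passes 120 N, or if a joint passes its speed limit or range.

ROBOT

A 6-joint arm with a two-finger parallel gripper is mounted at the origin on the work surface. World frame = base frame: x ahead of the robot, y to its left, z up, the work surface at z = 0. Lengths are in m, angles in rad, forces in N, time in s.
With the tool pointing down it reaches from about 0.3 to 0.775 m from the base axis. Payload 14.6 kg.
Tool frame: the origin (TCP) lies on the centre line of the jaws, within the pads' length; the fingertips stand 19 mm ahead of it and the grasp point (between the pads) is the TCP; z points along the fingers, y is the direction in which the jaws open and shut (so a half turn about z gives the same grasp; the last joint's range is limited). The gripper opens to 94 mm and grips with 3 to 60 N. Pads are 16 mm wide; open, the fingers measure 119 mm over their backs; the gripper's body (75 mm by 177 mm) begins 78 mm behind the grasp point.
Start: joints at [-0.067, 0.3, 1.521, -0, 1.321, -0.067], TCP at [0.55, -0, 0.224] pointing down, gripper open.
Joint ranges: [-3.03, 3.03], [-0.79, 2.21], [0.23, 2.52], [-1.04, 4.18], [0, 3.07], [-2.55, 2.55]. Speed limits (rad/s): [2.22, 2.22, 2.57, 3.14, 3.14, 3.14].

INTERFACE

Orientations are given as [roll, pitch, yaw] about the fixed x, y, z axes, in that order (R = Rz(yaw) Ry(pitch) Rx(roll)).
In Python, from station import ctrl gives the robot as it stands. The module is installed in compiled form; this text tells all that it offers.
- The arm moves only by the shell command python3 -m creep 'ROWS' [FORCE]. ROWS is a JSON object of lists of equal length, an entry for each row: "translation": the shift along the world's x, y, z in mm, a list of three; "yaw": the turn about the world's z in rad; "gripper": the closure in counts, from 0 (fully open) to 255 (shut). A call has 1 to 5 rows; each row is the pose to reach, as a shift and turn from the pose measured when the call began; what a row does not reach only later rows make up. A row lasts 1/12 s, in which the tool goes at most 41.7 mm and 7.16 degrees, less where a joint would pass 70% of its speed; a pose out of reach is approached as far as the arm can. A call with a gripper value outside its range is refused whole. The fingers move at their own pace and stop on an object; FORCE is the grip in N (left out, the last holds). Time passes only in rows, so rows that repeat a pose let the fingers close. It gives the time, the measured TCP pose, the force and the opening at its end, in the units of the state.
- ctrl.get_obs(): the state, without advancing time (a new reading comes with each control period).
- ctrl.camera(name): name is "scene" or "side" or "wrist"; returns a dict with "pixels" (384x512x3 uint8, red, green, blue), "depth" (384x512 float32, m along the optical axis (not along the pixel's ray), 0 where there is no reading), "fx", "fy", "cx", "cy" (pixels), "R" (3x3) and "t" (3): a world point X has camera coordinates R X + t; the wrist camera has in their place "tool_from_camera" (4x4, takes a point from camera to tool coordinates, whose origin is the TCP and whose axes are the flange's). Camera axes: x right, y down, z forward; pixel columns grow to the right and rows downward; lengths in m; the calibration is good to about 2 mm. A picture is of the moment at which its call begins: read the wrist's pose just before it.
- ctrl.hand_in(): hands the job in, once; it reports no verdict.
The state is a dict: "time_s": time; "qpos": joint angles; "joint_vel": joint speeds; "tau": joint torques, N m; "ee_pos": TCP position; "eef_rot": TCP orientation; "force": force on the tool from outside, world axes, zero at the start; "moment": the same for the moment, N m; "grip_width": finger opening in m.
Only numpy, scipy, OpenCV 4.12 (cv2) and the standard library are available. Lean on these libraries where they do the work, as an engineer would, in place of code of your own. Each camera call takes 0.05 s, during which the arm holds its last target. There are 200 camera calls.

## Working session

There is one attempt and no reset: what is moved stays moved. The work goes in short steps, Python scripts to look and compute and a shell command to move; the robot and the scene stay as the last step left them, time stands still between calls to the robot, and variables do not carry over. Pictures are saved under pics/ and viewed, about 8 in all and at most 12, crops included, and the job is handed in when it is done.

```bash
mkdir -p pics
cat > h.py <<'E'
import numpy as np, cv2
from station import ctrl
def snap(name,fn):
    o=ctrl.get_obs(); c=ctrl.camera(name); cv2.imwrite('pics/'+fn,c['pixels'][:,:,::-1]); np.savez('pics/'+fn+'.npz',**c)
    return o,c
def cloud(c):
    d=c['depth']; v,u=np.indices(d.shape)
    P=np.stack([(u-c['cx'])/c['fx']*d,(v-c['cy'])/c['fy']*d,d],-1)
    return (P-c['t'])@c['R']   # R^T (P-t)
E
python3 - <<'E'
from h import *
ims=[]
for n in('scene','side'):
    o,c=snap(n,n+'0.png'); ims.append(c['pixels'])
    print(n,c['R'],c['t'])
o,c=snap('wrist','wrist0.png'); print(o, c['tool_from_camera'])
E
```

```text
scene [[-0.68470766  0.7287696  -0.00838398]
 [ 0.61540687  0.57195964 -0.54234358]
 [-0.39044822 -0.37650635 -0.84011497]] [ 0.35374184 -0.22138055  1.91264441]
side [[-0.98003129 -0.19861003  0.00962917]
 [-0.11006407  0.50150123 -0.85812727]
 [ 0.16560364 -0.84205141 -0.51334673]] [0.51438061 0.20625373 1.41493503]
{'time_s': 0.1, 'qpos': array([-6.66472376e-02,  3.00444736e-01,  1.52150107e+00, -1.49646173e-05,
        1.32069022e+00, -6.65981502e-02]), 'joint_vel': array([-1.75001035e-03,  5.85826172e-04, -2.55650120e-03, -5.25388293e-04,
        3.34295120e-05, -2.00960120e-03]), 'tau': array([ 1.84928511e-03, -5.32644153e+01, -3.53284299e+01,  7.10431044e-02,
        2.34944851e-02, -7.30603051e-05]), 'ee_pos': array([ 5.49793080e-01, -1.87596704e-05,  2.23934622e-01]), 'eef_rot': array([-3.14055062e+00, -5.49726942e-05,  1.57075092e+00]), 'force': array([ 0.1712613 ,  0.15340747, -0.99747554]), 'moment': array([-0.00841373, -0.0029949 ,  0.02976117]), 'grip_width': 0.09379511419044291} [[ 7.06674424e-04 -9.61358751e-01 -2.75297752e-01  8.06185482e-02]
 [ 9.99999612e-01  8.24196984e-04 -3.11207895e-04  4.82311260e-04]
 [ 5.26082010e-04 -2.75297425e-01  9.61358961e-01 -1.59759754e-01]
 [ 0.00000000e+00  0.00000000e+00  0.00000000e+00  1.00000000e+00]]
```

View pics/scene0.png

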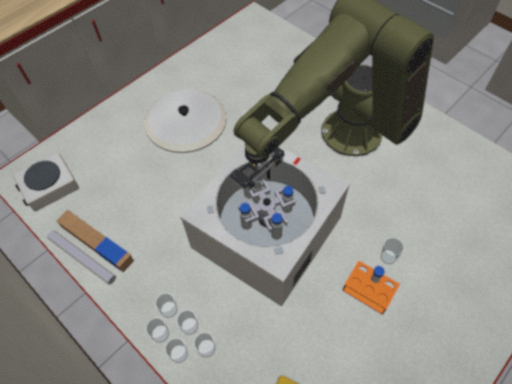

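View pics/wrist0.png

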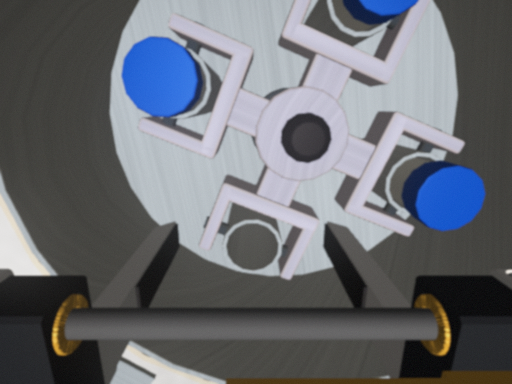

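Scene view: the robot is top right, the red mark at (297,160) and the rotor around (267,202). Wrist view: nut at (306,137), the empty bucket at (252,245) lying between the two fingers, full buckets left, top and right.

```bash
cat >> h.py <<'E'
from scipy.spatial.transform import Rotation as Ro
def wcam(o,c):
    T=np.eye(4);T[:3,:3]=Ro.from_euler('xyz',o['eef_rot']).as_matrix();T[:3,3]=o['ee_pos']
    return T@c['tool_from_camera']
def ray(c,u,v,z,M):
    d=M[:3,:3]@[(u-c['cx'])/c['fx'],(v-c['cy'])/c['fy'],1]
    return M[:3,3]+d*(z-M[2,3])/d[2]
def smat(c):
    M=np.eye(4);M[:3,:3]=c['R'].T;M[:3,3]=-c['R'].T@c['t'];return M
def blobs(c,M,z,lo,hi,amin=20):
    h=cv2.cvtColor(c['pixels'],cv2.COLOR_RGB2HSV)
    m=cv2.inRange(h,lo,hi); n,l,s,ce=cv2.connectedComponentsWithStats(m)
    return [(ce[i].round(1),s[i,4],ray(c,*ce[i],z,M).round(4)) for i in range(1,n) if s[i,4]>=amin]
RED=((0,150,90),(5,255,255)); BLUE=((100,150,60),(125,255,255))
E
python3 - <<'E'
from h import *
o=ctrl.get_obs()
for n in('scene','side'):
    c=dict(np.load(f'pics/{n}0.png.npz'));M=smat(c);print(n)
    for b in blobs(c,M,.235,*RED,6): print('red',b)
    for b in blobs(c,M,.243,*BLUE): print('blue',b)
c=dict(np.load('pics/wrist0.png.npz'));M=wcam(o,c);print('cam',M[:3,3])
for b in blobs(c,M,.243,*BLUE,500): print('wblue',b)
print('nut',ray(c,306,137,.231,M),'empty rim',ray(c,252,245,.212,M))
for p in [(203,247),(227,180),(318,225),(287,278)]: print('fork top',p,ray(c,*p,.213,M))
E
```

```text
scene
red (array([296.4, 160.7]), np.int32(11), array([0.3982, 0.0348, 0.235 ]))
blue (array([287.7, 190.5]), np.int32(66), array([0.5096, 0.0948, 0.243 ]))
blue (array([244.7, 208. ]), np.int32(70), array([0.6487, 0.0399, 0.243 ]))
blue (array([276.6, 218.2]), np.int32(70), array([0.6076, 0.1369, 0.243 ]))
blue (array([110. , 250.7]), np.int32(397), array([ 1.0225, -0.1487,  0.243 ]))
blue (array([378.5, 271.1]), np.int32(63), array([0.5365, 0.466 , 0.243 ]))
side
red (array([349.3,  22.3]), np.int32(85), array([ 0.113, -4.332,  0.235]))
red (array([344.7,  62.4]), np.int32(28), array([ 0.1855, -1.9574,  0.235 ]))
red (array([356.4, 107.8]), np.int32(70), array([ 0.1313, -0.8708,  0.235 ]))
red (array([471.7, 115.4]), np.int32(513), array([-0.4414, -0.8812,  0.235 ]))
red (array([285., 185.]), np.int32(7), array([0.4001, 0.0317, 0.235 ]))
red (array([ 23. , 294.5]), np.int32(6), array([0.9272, 0.6655, 0.235 ]))
red (array([  6.5, 311.5]), np.int32(14), array([0.9276, 0.7169, 0.235 ]))
blue (array([160. , 173.8]), np.int32(102), array([0.8456, 0.0621, 0.243 ]))
blue (array([215.5, 17
[... 244 characters left out ...]
), array([0.3362, 0.303 , 0.243 ]))
blue (array([235. , 293.6]), np.int32(63), array([0.4489, 0.5691, 0.243 ]))
cam [0.55044694 0.08062358 0.38377487]
wblue (array([377.4,   8.8]), np.int32(1179), array([0.6027, 0.1194, 0.243 ]))
wblue (array([160.8,  76.7]), np.int32(4814), array([0.5106, 0.0929, 0.243 ]))
wblue (array([443.9, 195.1]), np.int32(4331), array([0.6447, 0.0387, 0.243 ]))
nut [0.57798372 0.06555622 0.231     ] empty rim [ 0.55097702 -0.00332118  0.212     ]
fork top (203, 247) [ 0.5203471  -0.00424647  0.213     ]
fork top (227, 180) [0.5362623  0.03885283 0.213     ]
fork top (318, 225) [0.59128765 0.01062092 0.213     ]
fork top (287, 278) [ 0.57358856 -0.02612404  0.213     ]
```

View pics/side0.png

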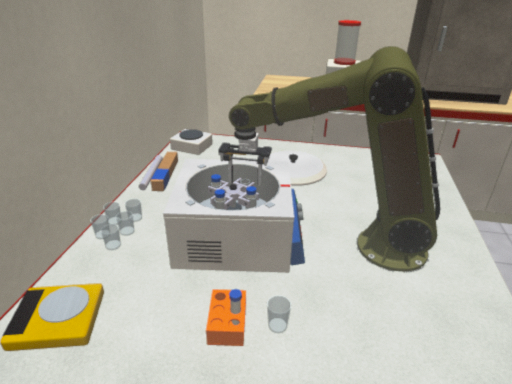

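The measurements agree: rotor axis at about (578, 66) mm, mark at bearing 190.5°, empty arm at 248.5°. The rotor therefore has to turn about 58° clockwise. I'll lift, close the fingers, and go down beside the empty fork on its anticlockwise side.

```bash
python3 -m creep '{"translation":[[0,0,30],[0,0,60],[0,0,65],[0,0,65],[0,0,65]],"yaw":[0,0,0,0,0],"gripper":[0,0,255,255,255]}' 20
python3 -m creep '{"translation":[[15,-4,0],[30,-8,0],[45,-12,0],[54,-15,0],[54,-15,0]],"yaw":[-0.1,-0.2,-0.3,-0.375,-0.375],"gripper":[255,255,255,255,255]}'
python3 - <<'E'
from h import *
o,c=snap('wrist','wrist1.png');M=wcam(o,c);print(o['ee_pos'],o['eef_rot'],o['grip_width'],o['force'])
for b in blobs(c,M,.243,*BLUE,500): print('wblue',b)
for b in blobs(c,M,.235,*RED,20): print('red',b)
E
```

```text
time_s: 0.57
ee_pos: [0.5496, 0.0, 0.2882]
eef_rot: [-3.14, -0.0, 1.571]
force: [0.1, -0.8, 0.1]
grip_width: 0.0773
time_s: 0.98
ee_pos: [0.6042, -0.0154, 0.2855]
eef_rot: [-3.137, 0.001, 1.192]
force: [-0.4, -0.9, 0.3]
grip_width: 0.0437
[ 0.60415065 -0.01542942  0.28553597] [-3.13658213e+00  9.77872438e-04  1.19173559e+00] 0.04367730736904076 [-0.38972711 -0.87962928  0.34576739]
wblue (array([166.6,  15.7]), np.int32(1761), array([0.6063, 0.1266, 0.243 ]))
wblue (array([ 63. , 128.4]), np.int32(2426), array([0.5129, 0.0922, 0.243 ]))
wblue (array([283.6, 130.3]), np.int32(1928), array([0.6485, 0.037 , 0.243 ]))
```

View pics/wrist1.png

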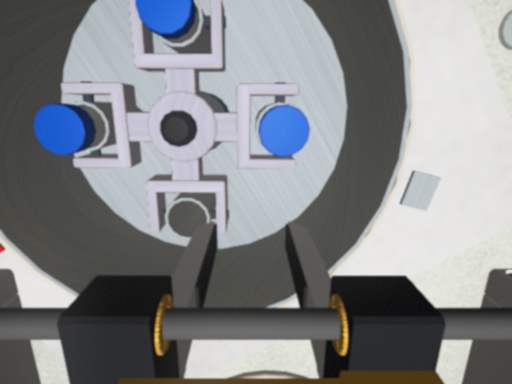

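Wrist view: the forks line up squarely with the image, nut at (178,128), empty bucket at (188,215). The gap right of it is free, and the mark's tip just shows at (2,248). The fingers are still closing, so I'll finish that and then go down.

```bash
python3 -m creep '{"translation":[[0,0,0],[0,0,0],[0,0,0],[0,0,0],[0,0,0]],"yaw":[0,0,0,0,0],"gripper":[255,255,255,255,255]}'
python3 -m creep '{"translation":[[0,0,0],[0,0,0],[0,0,-20],[0,0,-35],[0,0,-35]],"yaw":[0,0,0,0,0],"gripper":[255,255,255,255,255]}'
python3 - <<'E'
from h import *
o,c=snap('wrist','wrist2.png');print(o['ee_pos'],o['eef_rot'],o['grip_width'],o['force'])
E
```

```text
time_s: 1.45
ee_pos: [0.6033, -0.015, 0.2862]
eef_rot: [-3.137, 0.001, 1.197]
force: [-0.7, 0.0, 0.2]
grip_width: 0.0067
time_s: 1.87
ee_pos: [0.6024, -0.015, 0.2482]
eef_rot: [-3.133, 0.002, 1.198]
force: [0.6, 0.3, -0.2]
grip_width: 0.0006
[ 0.60238099 -0.01498176  0.24824582] [-3.13295980e+00  1.99464779e-03  1.19757179e+00] 0.0006382820484149868 [ 0.56387453  0.2625056  -0.15449147]
```

View pics/wrist2.png

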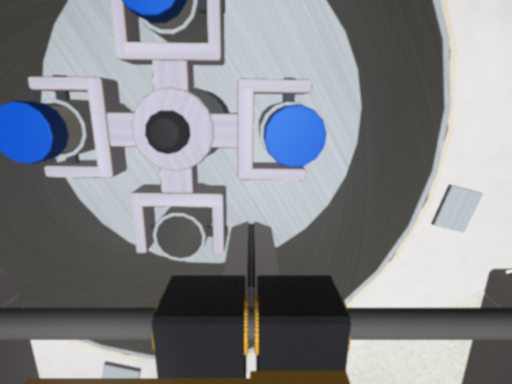

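Wrist view: the fingers are closed with their tip near (250,225), just right of the fork side at (223). The gap is a little tight, so I'll shift 4 mm outwards while going down.

```bash
python3 -m creep '{"translation":[[5,-2,0],[5,-2,-12],[5,-2,-24],[5,-2,-36],[5,-2,-46]],"yaw":[0,0,0,0,0],"gripper":[255,255,255,255,255]}'
python3 - <<'E'
import numpy as np
from h import *
o=ctrl.get_obs();p=o['ee_pos']*1e3;print(p,o['eef_rot'][2],o['force'])
# finger targets: rotor angle th, contact offsets
for th in [248.5,245,240,235,230,225,220,215,210,205,200,195,192,190.5]:
    t=np.radians(th);e=np.array([np.cos(t),np.sin(t)]);n=np.array([-e[1],e[0]])
    q=np.array([578,66.5])+66*e+44.5*n; print(th,q.round(1),'yaw',round(np.radians(th-248.5)+1.196,3))
E
```

```text
time_s: 2.33
ee_pos: [0.6075, -0.0169, 0.2022]
eef_rot: [-3.133, 0.002, 1.198]
force: [-0.4, -0.1, -0.6]
grip_width: 0.0003
[607.46227008 -16.9468706  202.24061679] 1.1975989249528198 [-0.39883416 -0.0608927  -0.56207036]
248.5 [595.2 -11.2] yaw 1.196
245 [590.4 -12.1] yaw 1.135
240 [583.5 -12.9] yaw 1.048
235 [576.6 -13.1] yaw 0.96
230 [569.7 -12.7] yaw 0.873
225 [562.8 -11.6] yaw 0.786
220 [556. -10.] yaw 0.699
215 [549.5  -7.8] yaw 0.611
210 [543.1  -5. ] yaw 0.524
205 [537.   -1.7] yaw 0.437
200 [531.2   2.1] yaw 0.35
195 [525.8   6.4] yaw 0.262
192 [522.7   9.3] yaw 0.21
190.5 [521.2  10.7] yaw 0.184
```

```bash
python3 -m creep '{"translation":[[-3,1.3,0],[-6,2.6,0],[-9,4,0],[-11,5.1,0],[-12.5,5.7,0]],"yaw":[0,0,0,0,0],"gripper":[255,255,255,255,255]}'
python3 -m creep '{"translation":[[-2.4,-0.4,0],[-4.8,-0.9,0],[-7.2,-1.2,0],[-9.5,-1.5,0],[-11.7,-1.7,0]],"yaw":[-0.03,-0.06,-0.09,-0.12,-0.148],"gripper":[255,255,255,255,255]}'
python3 - <<'E'
from h import *
o,c=snap('wrist','wrist3.png');print(o['ee_pos'],o['eef_rot'],o['force'])
M=wcam(o,c)
for b in blobs(c,M,.243,*BLUE,200): print('wblue',b)
E
```

```text
time_s: 2.75
ee_pos: [0.595, -0.0112, 0.203]
eef_rot: [-3.135, 0.002, 1.198]
force: [1.1, -1.0, 0.0]
grip_width: 0.0004
time_s: 3.17
ee_pos: [0.5833, -0.0128, 0.2036]
eef_rot: [-3.136, 0.001, 1.048]
force: [1.2, 0.5, -0.2]
grip_width: 0.0006
[ 0.58332821 -0.01284582  0.20364371] [-3.13615095e+00  9.86226925e-04  1.04822217e+00] [ 1.21002677  0.45013482 -0.20098687]
wblue (array([ 10.6, 140.9]), np.int32(1349), array([0.5341, 0.0932, 0.243 ]))
wblue (array([329.3, 150.7]), np.int32(5311), array([0.6428, 0.0263, 0.243 ]))
```

View pics/wrist3.png

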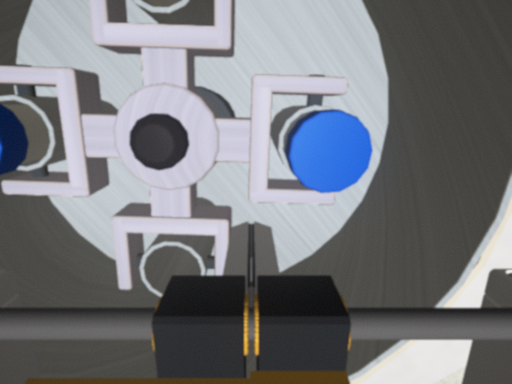

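The fork stays square to the tool and the cap bearing gives an empty-arm angle of about 238°, so the rotor is following. I'll continue along the arc.

```bash
python3 -m creep '{"translation":[[-2.8,-0.2,0],[-5.5,-0.2,0],[-8.3,-0.2,0],[-11,0,0],[-13.8,0.2,0]],"yaw":[-0.035,-0.07,-0.105,-0.14,-0.175],"gripper":[255,255,255,255,255]}'
python3 -m creep '{"translation":[[-2.8,0.4,0],[-5.5,0.9,0],[-8.3,1.4,0],[-11,2,0],[-13.6,2.7,0]],"yaw":[-0.035,-0.07,-0.105,-0.14,-0.175],"gripper":[255,255,255,255,255]}'
python3 - <<'E'
from h import *
o,c=snap('wrist','wrist4.png');print(o['ee_pos'],o['eef_rot'],o['qpos'],o['force'])
M=wcam(o,c)
for b in blobs(c,M,.243,*BLUE,200):
    d=b[2][:2]-[.578,.0665]; print('wblue',b,np.degrees(np.arctan2(d[1],d[0])))
E
```

```text
time_s: 3.63
ee_pos: [0.5693, -0.0127, 0.2041]
eef_rot: [-3.137, 0.001, 0.87]
force: [1.1, -0.7, 0.1]
grip_width: 0.0005
time_s: 4.05
ee_pos: [0.5558, -0.0099, 0.2045]
eef_rot: [-3.137, -0.0, 0.694]
force: [1.3, -0.4, -1.3]
grip_width: 0.0004
[ 0.55575784 -0.00992035  0.20453297] [-3.13745016e+00 -6.34672615e-05  6.94325016e-01] [-0.08509859  0.33089814  1.52765988  0.00311687  1.28590244  0.79049229] [ 1.27934516 -0.3698063  -1.28255745]
wblue (array([ 11.1, 138.8]), np.int32(1439), array([0.5466, 0.1074, 0.243 ])) 127.51439241910978
wblue (array([329.2, 149.6]), np.int32(5254), array([0.6253, 0.0064, 0.243 ])) -51.79648910349159
```

```bash
python3 -m creep '{"translation":[[-2.6,0.9,0],[-5.2,1.9,0],[-7.7,2.9,0],[-10.2,4,0],[-12.7,5,0]],"yaw":[-0.035,-0.07,-0.105,-0.14,-0.175],"gripper":[255,255,255,255,255]}'
python3 -m creep '{"translation":[[-2.4,1.3,0],[-4.8,2.6,0],[-7.2,4,0],[-9.6,5.5,0],[-11.9,7.1,0]],"yaw":[-0.035,-0.07,-0.105,-0.14,-0.175],"gripper":[255,255,255,255,255]}'
python3 - <<'E'
from h import *
o,c=snap('wrist','wrist5.png');print(o['ee_pos'],o['eef_rot'],o['force'])
M=wcam(o,c)
for b in blobs(c,M,.243,*BLUE,200):
    d=b[2][:2]-[.578,.0665]; print('wblue',b,np.degrees(np.arctan2(d[1],d[0])))
E
```

```text
time_s: 4.52
ee_pos: [0.5428, -0.0048, 0.2049]
eef_rot: [-3.138, -0.001, 0.517]
force: [1.4, -0.2, -0.1]
grip_width: 0.0005
time_s: 4.93
ee_pos: [0.531, 0.0023, 0.2052]
eef_rot: [-3.138, -0.001, 0.341]
force: [1.8, -1.0, -0.4]
grip_width: 0.0003
[0.53101708 0.00230482 0.20524753] [-3.13812904e+00 -1.19461974e-03  3.41258901e-01] [ 1.76227583 -0.98233398 -0.36124015]
wblue (array([ 11.5, 137.6]), np.int32(1494), array([0.5632, 0.1162, 0.243 ])) 106.58283257765835
wblue (array([328.7, 147.6]), np.int32(5205), array([ 0.6025, -0.006 ,  0.243 ])) -71.32829310517083
```

About 8° left. I'll push 7° more slowly, back off, lift and then measure.

```bash
python3 -m creep '{"translation":[[-1.7,1.2,0],[-3.3,2.5,0],[-4.9,3.8,0],[-6.3,5.1,0],[-7.3,6,0]],"yaw":[-0.027,-0.055,-0.082,-0.105,-0.12],"gripper":[255,255,255,255,255]}'
python3 -m creep '{"translation":[[0,0,0],[0.5,-3,0],[1.2,-7,0],[2,-11,0],[2,-11,0]],"yaw":[0,0,0,0,0],"gripper":[255,255,255,255,255]}'
python3 -m creep '{"translation":[[0,0,20],[0,0,45],[0,0,75],[0,0,100],[0,0,100]],"yaw":[0,0,0,0,0],"gripper":[255,255,255,255,255]}'
python3 - <<'E'
from h import *
A=np.array([.578,.0665])
for n in('wrist','scene','side'):
    o,c=snap(n,n+'6.png'); M=wcam(o,c) if n=='wrist' else smat(c); print(n,o['ee_pos'],o['force'])
    for b in blobs(c,M,.243,*BLUE,25)+[('red',)+x for x in blobs(c,M,.235,*RED,5)]:
        d=b[-1][:2]-A
        if np.hypot(*d)<.22: print(*b,np.hypot(*d).round(3),np.degrees(np.arctan2(d[1],d[0])).round(1)%360)
E
```

```text
time_s: 5.4
ee_pos: [0.5235, 0.0086, 0.2055]
eef_rot: [-3.138, -0.002, 0.219]
force: [1.2, -1.2, -0.1]
grip_width: 0.0006
time_s: 5.82
ee_pos: [0.5257, -0.0032, 0.2054]
eef_rot: [-3.138, -0.001, 0.219]
force: [-0.5, 0.4, 0.2]
grip_width: 0.0008
time_s: 6.23
ee_pos: [0.5268, -0.0035, 0.3105]
eef_rot: [-3.14, -0.008, 0.219]
force: [-0.6, 0.4, 0.3]
grip_width: 0.0002
wrist [ 0.52678107 -0.00347189  0.31051236] [-0.6476982   0.401157    0.32330737]
[176.4  20. ] 1895 [0.6498 0.0761 0.243 ] 0.072 7.6
[ 79.8 122.8] 1902 [0.5666 0.1357 0.243 ] 0.07 99.4
[277.2 131.1] 1508 [ 0.5927 -0.0087  0.243 ] 0.077 281.1
scene [ 0.52633631 -0.00341266  0.30770306] [ 0.01773028 -1.57540864 -0.77188179]
[246.6 188.1] 69 [ 0.5923 -0.007   0.243 ] 0.075 281.0
[286.8 210.3] 69 [0.5657 0.141  0.243 ] 0.076 99.4
[253.1 217. ] 69 [0.6538 0.0814 0.243 ] 0.077 11.1
red [296.5 160.5] 12 [0.3972 0.0346 0.235 ] 0.184 190.0
side [ 0.52581903 -0.00337991  0.30574705] [-0.07453366  0.31772767 -1.03754748]
[233.9 172.4] 27 [ 0.5907 -0.0052  0.243 ] 0.073 280.0
[211.2 182.2] 37 [0.6503 0.0811 0.243 ] 0.074 11.4
[231.1 194. ] 40 [0.5642 0.143  0.243 ] 0.078 100.2
red [285. 185.] 7 [0.4001 0.0317 0.235 ] 0.181 191.1
```

View pics/wrist6.png

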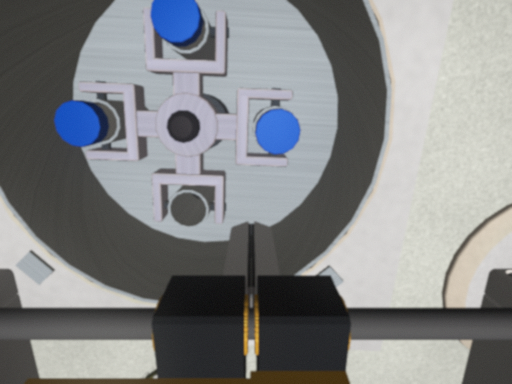

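Wrist view: the empty bucket at (188,208) hangs straight below the nut at (183,125), midway between the rim pads at (35,265) and (330,275). The caps put the empty arm at about 190.5° and the mark reads 190 to 191°. One last check for rest and the other objects, then hand in.

```bash
python3 -m creep '{"translation":[[0,0,0],[0,0,10],[0,0,20],[0,0,20],[0,0,20]],"yaw":[0,0,0,0,0],"gripper":[255,255,255,255,255]}'
python3 - <<'E'
from h import *
A=np.array([.578,.0665])
a=np.load('pics/scene0.png.npz')['pixels'].astype(int)
o,c=snap('scene','scene7.png');M=smat(c)
for b in blobs(c,M,.243,*BLUE,25):
    d=b[2][:2]-A
    if np.hypot(*d)<.5: print(b,np.degrees(np.arctan2(d[1],d[0])).round(1)%360)
D=abs(c['pixels'].astype(int)-a).max(2)
for n,s in dict(rack=np.s_[255:315,338:405],beaker=np.s_[235:265,378:405],lid=np.s_[85:152,142:228]).items(): print(n,D[s].max(),(D[s]>40).sum())
E
```

```text
time_s: 6.8
ee_pos: [0.5257, -0.0033, 0.3253]
eef_rot: [-3.138, -0.002, 0.219]
force: [-0.6, -0.6, -0.5]
grip_width: 0.0006
(array([246.7, 188. ]), np.int32(71), array([ 0.5917, -0.0072,  0.243 ])) 280.5
(array([286.7, 210.5]), np.int32(68), array([0.5662, 0.1414, 0.243 ])) 99.0
(array([253. , 216.9]), np.int32(68), array([0.6538, 0.081 , 0.243 ])) 10.8
(array([110. , 250.8]), np.int32(398), array([ 1.0227, -0.1485,  0.243 ])) 334.2
(array([378.5, 271.1]), np.int32(63), array([0.5365, 0.466 , 0.243 ])) 95.9
rack 12 0
beaker 8 0
lid 13 0
```

View pics/scene7.png

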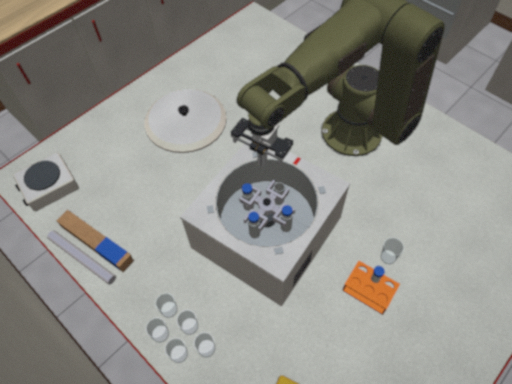

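The empty bucket at (280,187) lies on the line from the hub (267,202) to the red mark (297,160). The rotor is at rest, the finger is clear and the other objects have not moved.

```bash
python3 -c "
from station import ctrl
print(ctrl.hand_in())"
```

```text
the job is handed in; nothing more can be done
None
```

The empty bucket now stands at the red mark, and I handed the job in with the finger clear; no verdict was reported. I pushed the rotor about 58° clockwise, at roughly 0.4 rad/s. The closed fingertips pressed on the flat side of the empty bucket's fork, then I backed them off and lifted them to about 70 mm above the rim.

**Last checks:**
- **Bucket position:** the empty arm is at a bearing of about 190–191°. The mark reads 190.0° in the scene camera and 191.1° in the side camera. That is about 1 mm off the line, against 7.5 mm allowed.
- **Rotor at rest:** the tube caps in the scene camera stayed within 0.2 pixel between looks about half a second apart.
- **Tubes:** all three caps are still in the rotor at about their expected 75 mm from the axis.
- **Other objects:** the rack, waiting tube, lid and beaker look the same as in the first scene image.
- **Force:** the sensor read under 2.5 N each time I checked it.

**One reading disagreed:** the wrist camera put the rear cap (tube_3) at 7.6°, while the scene and side cameras gave 11°. That cap lay at the edge of the wrist picture and was partly cut off, so I did not use it.

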